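Hang the rinsed round basket on the drip hook

ROBOT

A 6-joint arm with a two-finger parallel gripper is mounted at the origin on the work surface. World frame = base frame: x ahead of the robot, y to its left, z up, the work surface at z = 0. Lengths are in m, angles in degrees, forces in N, time in s.
With the tool pointing down it reaches from about 0.3 to 0.75 m from the base axis. Payload 8.5 kg.
Tool frame: the origin (TCP) lies midway between the tips of the shut fingers; the grasp point (between the pads) lies 19 mm behind it (env.grasp_offset is the distance from the TCP to the grasp point, in m); z points along the fingers, y is the line along which they close (so a half turn about z gives the same grasp; the last joint's range is limited). The gripper opens to 85 mm and grips with 20 to 120 N. Pads are 22 mm wide; open, the fingers measure 114 mm over their backs; the gripper's body (76 mm by 85 mm) begins 54 mm behind the grasp point. The pads swing forward as they close: fully open they stand 13 mm farther back than shut.
Start: joints at [58.367, 21.807, 74.336, -0, 83.858, -12.336], TCP at [0.182, 0.519, 0.231] pointing down, gripper open.
Joint ranges: [-178.18, 178.18], [-50.72, 133.34], [12.68, 142.11], [-81.47, 261.47], [9.98, 163.14], [-165.26, 165.26]. Speed limits (degrees/s): [136.94, 136.94, 180, 180, 180, 180].

INTERFACE

Orientations are given as a 3x3 rotation matrix whose columns are the frame's x, y, z axes.
In Python, from rig import env gives the robot as it stands.
- The arm moves only by the tool servo_tool, never from a script. Its argument "deltas" is text: rows parted by semicolons, each of 7 numbers parted by spaces: the opening, from 0 (shut) to 1 (fully open), then the shift along the tool's x, y, z in mm, then the turn, a rotation vector about the tool's x, y, z in rad. A call has 1 to 8 rows; each row shifts and turns the commanded pose from where the row before left it, along the tool's axes as they then stand; what a row does not reach is not made up. A row lasts 1/12 s, in which the tool goes at most 41.7 mm and 7.16 degrees, less where a joint would pass 70% of its speed; a pose out of reach is approached as far as the arm can. A call is refused whole if a number of a shift passes 41.7 or a number of a turn 0.125, either way. A call with a gripper value outside its range is refused whole. The fingers move at their own pace and stop on an object; "newtons" is the grip in N (left out, the last holds). Time passes only in rows, so rows that do not move let the fingers close. It gives the time, the measured TCP pose, the force, the opening and the grip force at its end, in the units of the state.
- env.observe(): the state, without advancing time (a new reading comes with each control period).
- env.get_image(name): name is "side" or "top"; returns a dict with "img" (400x640x3 uint8, red, green, blue), "depth" (400x640 float32, m along the optical axis (not along the pixel's ray), 0 where there is no reading), "camera_matrix" (3x3 intrinsics, pixels), "world_to_cam" (4x4, takes a point from world to camera coordinates). Camera axes: x right, y down, z forward; pixel columns grow to the right and rows downward; lengths in m; the calibration is good to about 2 mm. A picture is of the moment at which its call begins.
- env.close_job(): hands the job in; it is judged then, once.
Trained networks look in a picture, given as the dict that the camera call returned (one of the last four; its "shot" number tells which), for a name from the list of things; names that differ only in an ending like _2 or _b are one class to them, and where a whole thing is asked for, a point or a joint stands for the part that bears it (a point fixed in the world has none). Each returns a list of dicts, best first, with "conf" (0 to 1); they miss things now and then, are a little off and sometimes report something else, mostly with a low value. They report only what shows in the picture. A call takes as long as a camera call. They do not tell look-alikes from the thing itself.
- env.spot_in(name, picture): "bbox" ([centre column, centre row, width, height] in pixels, round what is visible of it).
- env.spot_point(name, picture): "uv" ([column, row] in pixels: a listed point, or the origin of a listed thing).
The state is a dict: "time_s": time; "q": joint angles; "qvel": joint speeds; "joint_efforts": joint torques, N m; "position": TCP position; "tool_rot": TCP orientation; "ft_force": force on the tool from outside, world axes, zero at the start; "wrist_torque": the same for the moment, N m; "grip_width": finger opening in m; "gripper_force": force on a finger pad.
Only numpy, scipy, OpenCV 4.12 (cv2) and the standard library are available. Lean on these libraries where they do the work, as an engineer would, in place of code of your own. Each camera call takes 0.05 s, during which the arm holds its last target. There are 200 camera calls.

TASK

Pick up the round perforated steel basket and hang it by its handle on the hook of the drip stand, so that it hangs there freely and still over the drip tray. Keep the basket upright on the way, and leave the square basket, the tools and everything else on the bench where they are.

Things in the scene. Friction and masses are not known exactly. Their poses are not given: they have to be found in the camera images.
- round_basket: Round perforated steel basket, about 240 g, 90 mm across the rim, 80 mm at the foot, wall 50 mm high, 149 mm high with its handle. Origin: centre of the underside, z up. The handle stands over the middle in the basket's own y-z plane, so own x points through it: 14 mm wide straps lean in from the rim at y = +-40 mm to an upright eye (see basket_eye).
- basket_eye (a point): Middle of the underside of the handle's round top bar, 141 mm above the basket's underside: the spot that rests on the hook. The eye under the bar is 52 mm wide outside and 42 mm inside (along y), its two straps are upright from z = 87 to 145 mm, 14 mm wide in x, 5 mm thick; the bar is 8 mm thick.
- drip_stand: Fixed steel drip stand. Origin: on the bench straight below the hook's seat, z up; own x runs from the hook's free end to the post. Grey base plate x -57 to +128 mm, 110 mm wide, 8 mm high; white open drip tray 110 x 100 mm centred on the origin, its rim 22 mm over the bench; 14 mm round post at x = +105 mm, 217 mm high. The hook is at its top.
- hook_seat (a point): Seat on top of the hook's level 8 mm round arm, 215 mm above the bench and straight above the stand's origin; axes as the stand's. The arm runs from the post (x = +105 mm) to x = -26 mm, then bends up. The handle's bar should rest on the arm, about here, between the upturned end and the post.
- hook_tip (a point): Topmost point of the hook's upturned free end, 36 mm from the seat towards the stand's -x and 18 mm higher than the arm's top.
- square_basket: Square perforated steel basket, to be left alone: 85 x 90 mm, wall 50 mm high, with the same handle as the round one, 149 mm high. Origin: centre of the underside.
- pliers: Red-handled pliers lying on the bench, 130 mm long along own x, 12 mm high. Origin under the middle. Leave alone.
- screwdriver: Screwdriver with a red handle lying along own x, 170 mm long, 30 mm high at most. Leave alone.
- flux_bottle: White plastic bottle, 44 mm across, 90 mm high, origin under its centre. Leave alone.
- findings_tin: Round aluminium tin, 80 mm across, 45 mm high, origin under its centre. Leave alone.
- chasing_hammer: Small hammer lying along own x, 200 mm long. Leave alone.
- bench_brush: Bench brush lying along own x, 160 mm long. Leave alone.
Mind the look-alikes: they are no part of the job. Several things have the shape of the drip_stand; the one meant has the colours described above.

How it is judged (in metres and radians):
At the end, for the whole second after the job is handed in: The round basket hangs still and released on the hook: the underside of its handle bar is 34 mm before to 70 mm behind the seat along the arm, within 22 mm sideways and 12 mm in height; it presses on the stand and is tilted less than 0.35 rad (x of basket_eye in the frame of hook_seat between -0.034 and 0.07 m and y of basket_eye in the frame of hook_seat between -0.022 and 0.022 m and z of basket_eye in the frame of hook_seat between -0.012 and 0.012 m and angle between round_basket's own z axis and vertical below 0.35 rad and contact force between round_basket and drip_stand above 0.5 N and linear speed of round_basket below 0.03 m/s and angular speed of round_basket below 0.4 rad/s); the robot touches nothing.
It fails at once if the round basket is tipped by more than 0.7 rad (angle between round_basket's own z axis and vertical above 0.7 rad).
It fails at once if the square basket, a tool, the bottle or the tin is moved by more than 40 mm (distance of any of square_basket, pliers, screwdriver, flux_bottle, findings_tin, chasing_hammer, bench_brush from where it was at the start of the episode above 0.04 m).
It also fails if it takes over 53 s, if anything falls off the work surface, if the arm or the gripper's body presses on something with over 40 N, if the wrist force passes 120 N, or if a joint passes its speed limit or range.

## Working session

There is one attempt and no reset: what is moved stays moved. The work goes in short steps, Python scripts to look and compute and a tool call to move; the robot and the scene stay as the last step left them, time stands still between calls to the robot, and variables do not carry over. Pictures are saved under pics/ and viewed, at most 10 in all, crops included, and the job is handed in when it is done.

Besides the shell and the picture viewer there is one more tool, called after ">>>" by a JSON object that holds its "name" and its "arguments", one argument or row to a line. servo_tool: Moves the arm, as the interface text tells. Its arguments: {"type":"object","properties":{"deltas":{"type":"string"},"newtons":{"type":"number"}},"required":["deltas"]}

```bash
mkdir -p pics; cat > h.py <<'E'
from rig import env
import numpy as np, cv2
def ray(p,uv):
    K=p["camera_matrix"];T=p["world_to_cam"];R=T[:3,:3];c=-R.T@T[:3,3]
    d=R.T@np.linalg.inv(K)@np.array([uv[0],uv[1],1.]);return c,d
def tri(a,ua,b,ub):
    c1,d1=ray(a,ua);c2,d2=ray(b,ub)
    s=np.linalg.lstsq(np.c_[d1,-d2],c2-c1,rcond=None)[0]
    x,y=c1+s[0]*d1,c2+s[1]*d2
    return (x+y)/2,np.linalg.norm(x-y)
def pt(p,uv):
    c,d=ray(p,uv);z=p["depth"][int(round(uv[1])),int(round(uv[0]))];return c+d*z
def onz(p,uv,z):
    c,d=ray(p,uv);return c+d*(z-c[2])/d[2]
def proj(p,X):
    v=p["camera_matrix"]@(p["world_to_cam"]@np.r_[X,1])[:3];return v[:2]/v[2]
def save(p,n,crop=None,s=1):
    im=p["img"][...,::-1]
    if crop: u0,v0,u1,v1=crop;im=im[v0:v1,u0:u1]
    cv2.imwrite("pics/"+n,cv2.resize(im,None,fx=s,fy=s,interpolation=cv2.INTER_CUBIC))
E
python3 - <<'E'
from h import *
np.set_printoptions(precision=3,suppress=True)
for n in("top","side"):
    p=env.get_image(n);save(p,n+".png")
    print(n,"cam",ray(p,(320,200))[0],ray(p,(320,200))[1])
    for k in("round_basket","square_basket","drip_stand"):
        print(k,[(np.round(d["bbox"]),round(d["conf"],2)) for d in env.spot_in(k,p)][:4])
    for k in("basket_eye","hook_seat","hook_tip","round_basket","drip_stand"):
        print(k,"pt",[(np.round(d["uv"],1),round(d["conf"],2)) for d in env.spot_point(k,p)][:4])
o=env.observe();print(o["tool_rot"],o["time_s"])
E
```

```text
top cam [0.242 0.031 1.339] [ 0.131 -0.047 -0.99 ]
round_basket [(array([242., 161.,  29.,  28.]), 0.87)]
square_basket [(array([321., 171.,  32.,  33.]), 0.82)]
drip_stand [(array([417., 269.,  42.,  63.]), 0.93), (array([399., 137.,  39.,  69.]), 0.84)]
basket_eye pt [(array([238. , 154.6]), 0.86), (array([445. , 149.5]), 0.46)]
hook_seat pt [(array([433.4, 283.8]), 0.95), (array([413.7, 138.8]), 0.73)]
hook_tip pt [(array([416.4, 146.5]), 0.95), (array([433.5, 292.7]), 0.84), (array([444.5, 149.7]), 0.7)]
round_basket pt [(array([413.1, 136.8]), 0.61), (array([243.2, 161.7]), 0.56)]
drip_stand pt [(array([397. , 153.2]), 0.91), (array([412. , 278.1]), 0.68), (array([244.1, 159.8]), 0.62)]
side cam [-0.205  0.947  1.028] [ 0.406 -0.668 -0.624]
round_basket [(array([232., 240.,  16.,  39.]), 0.9)]
square_basket []
drip_stand [(array([405., 194.,  44.,  26.]), 0.95), (array([306., 151.,  47.,  62.]), 0.88)]
basket_eye pt [(array([228.2, 219.4]), 0.8), (array([329.8, 151.4]), 0.36)]
hook_seat pt [(array([313.7, 125.5]), 0.67), (array([330.5, 149.7]), 0.4)]
hook_tip pt [(array([322.1, 124.3]), 0.87), (array([209.7, 298. ]), 0.72)]
round_basket pt [(array([237.5, 252.3]), 0.77)]
drip_stand pt [(array([410. , 199.8]), 0.74), (array([311.7, 173.7]), 0.62)]
[[-0.944  0.33  -0.   ]
 [ 0.33   0.944 -0.   ]
 [ 0.    -0.    -1.   ]] 0.9
```

View pics/top.png

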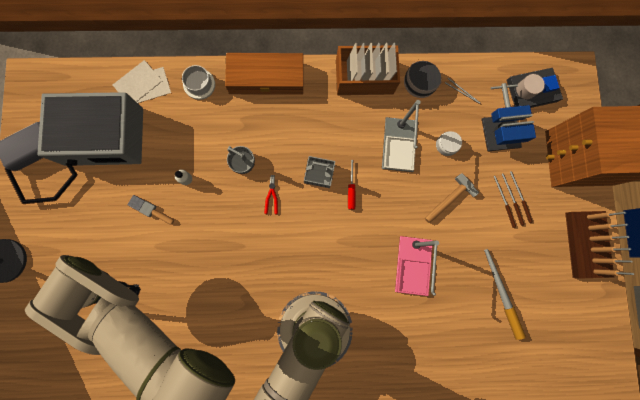

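View pics/side.png

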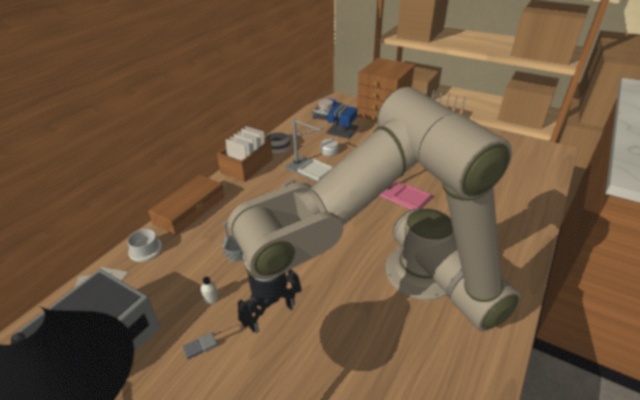

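Top view: the round basket is at (242,160) and the square one at (320,172). There are two stands: white tray with grey base at (400,145), and pink at (417,267). The description (grey plate, white tray) fits the first. In the side view the arm partly hides the round basket at (232,240). I'll confirm in a crop and measure.

```bash
python3 - <<'E'
from h import *
np.set_printoptions(precision=3,suppress=True)
p=env.get_image("top");q=env.get_image("side")
A=p["img"][130:190,210:290];B=p["img"][90:180,370:490];C=q["img"][100:190,270:390]
r=lambda a,w:cv2.resize(a[...,::-1],(w,int(w*a.shape[0]/a.shape[1])),interpolation=cv2.INTER_CUBIC)
cv2.imwrite("pics/c1.png",np.vstack([np.hstack([r(A,400)[:300],r(B,400)]),np.hstack([r(C,400),r(q["img"][200:275,190:290],400)])]))
print("seat",tri(p,(413.7,138.8),q,(313.7,125.5)),"tip",tri(p,(416.4,146.5),q,(322.1,124.3)))
print(onz(p,(413.7,138.8),.215),onz(p,(416.4,146.5),.233))
print("eye",tri(p,(238,154.6),q,(228.2,219.4)),onz(p,(238,154.6),.149),"base", onz(p,(242,161),.05))
print("stand o",onz(p,(397,153.2),.01))
# basket cloud
def cloud(p,u0,v0,u1,v1):
    return np.array([np.r_[pt(p,(u,v)),u,v] for v in range(v0,v1) for u in range(u0,u1) if p["depth"][v,u]>0])
for n,b in(("bk",(220,135,270,190)),("st",(375,95,450,180)),("sq",(300,150,340,195))):
    c=cloud(p,*b);
    for z0,z1 in((.01,.03),(.03,.07),(.08,.12),(.12,.17),(.19,.26)):
        m=c[(c[:,2]>z0)&(c[:,2]<z1)]
        if len(m): print(n,z0,len(m),m[:,:3].mean(0),m[:,:2].min(0),m[:,:2].max(0),m[:,2].max(), np.degrees(np.arctan2(*np.linalg.eigh(np.cov(m[:,:2].T))[1][::-1,1])) if len(m)>2 else '')
E
```

```text
seat (array([ 0.566, -0.295,  0.229]), np.float64(0.010591926613478818)) tip (array([ 0.536, -0.3  ,  0.24 ]), np.float64(0.0019056709825018437))
[ 0.566 -0.302  0.215] [ 0.537 -0.303  0.233]
eye (array([0.558, 0.228, 0.146]), np.float64(0.026904892803905386)) [0.545 0.22  0.149] base [0.549 0.223 0.05 ]
stand o [ 0.575 -0.301  0.01 ]
bk 0.01 77 [0.56  0.231 0.02 ] [0.466 0.138] [0.596 0.27 ] 0.029969818429770756 45.13826356081735
bk 0.03 164 [0.558 0.226 0.046] [0.511 0.185] [0.601 0.272] 0.06816880217972865 -143.82233602099615
bk 0.08 33 [0.551 0.224 0.097] [0.537 0.202] [0.57  0.254] 0.11965396568796427 62.88914254515286
bk 0.12 66 [0.554 0.228 0.142] [0.538 0.204] [0.574 0.255] 0.15112023678386133 60.78856869870854
st 0.01 854 [ 0.591 -0.319  0.015] [ 0.513 -0.479] [ 0.783 -0.247] 0.029643096966412985 150.1967156241928
st 0.03 221 [ 0.609 -0.444  0.043] [ 0.566 -0.474] [ 0.68  -0.313] 0.06954228457203326 60.209157348504036
st 0.08 24 [ 0.674 -0.317  0.099] [ 0.67  -0.325] [ 0.682 -0.313] 0.11949029049396209 -136.06432951862342
st 0.12 32 [ 0.674 -0.317  0.146] [ 0.67  -0.326] [ 0.68  -0.312] 0.16918581278931488 61.74459489985514
st 0.19 151 [ 0.617 -0.312  0.213] [ 0.536 -0.327] [ 0.684 -0.298] 0.23305544200219153 172.93949064619804
sq 0.01 73 [ 0.511 -0.033  0.02 ] [ 0.461 -0.081] [0.559 0.02 ] 0.02993175715991292 164.36527600021122
sq 0.03 196 [ 0.513 -0.03   0.046] [ 0.462 -0.08 ] [0.562 0.021] 0.06866908719898168 -162.2052118301517
sq 0.08 18 [ 0.509 -0.026  0.09 ] [ 0.5   -0.057] [0.523 0.001] 0.1087877779067965 77.43849333126116
sq 0.12 58 [ 0.511 -0.029  0.145] [ 0.5   -0.056] [ 0.523 -0.004] 0.15203198173979038 78.09277975036636
```

View pics/c1.png

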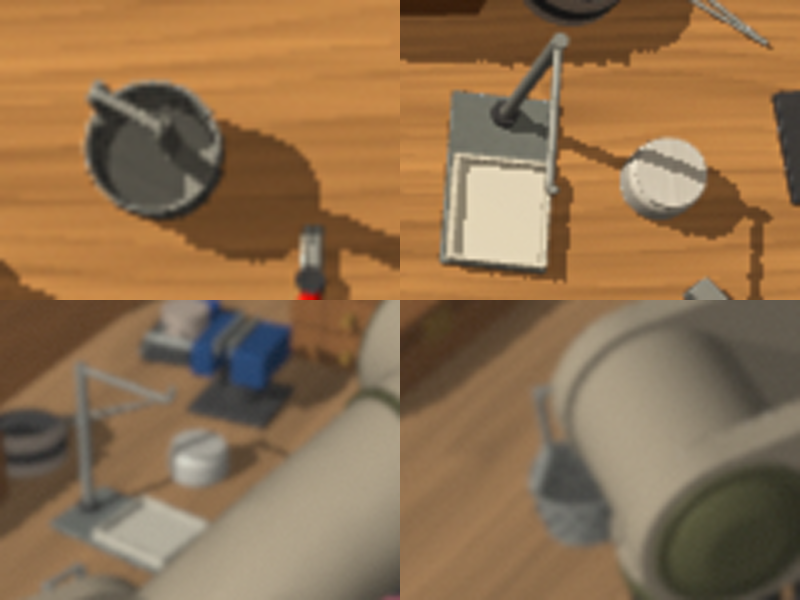

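The crop settles it: the stand with grey base, white tray and steel hook (top view around 400,145) is the one meant; the pink one is the decoy. The round basket's handle runs at about 61° and the stand's x axis at about -7°. I'll move above the basket, with 16 rows of shift and then the turn.

>>> {"name": "servo_tool", "arguments": {
  "deltas": "1 -28 -9.4 0 0 0 0;1 -28 -9.4 0 0 0 0;1 -28 -9.4 0 0 0 0;1 -28 -9.4 0 0 0 0;1 -28 -9.4 0 0 0 0;1 -28 -9.4 0 0 0 0;1 -28 -9.4 0 0 0 0;1 -28 -9.4 0 0 0 0",
  "newtons": 40
}}

```text
time_s: 1.67
position: [0.3693, 0.3731, 0.2314]
tool_rot: [[-0.944, 0.33, 0.0], [0.33, 0.944, 0.0], [-0.0, 0.0, -1.0]]
ft_force: [-0.6, 0.6, -0.5]
grip_width: 0.0853
gripper_force: 0.0
```

```bash
python3 - <<'E'
from h import *
np.set_printoptions(precision=3,suppress=True)
p=env.get_image("top");q=env.get_image("side")
def cloud(p,u0,v0,u1,v1):
    return np.array([pt(p,(u,v)) for v in range(v0,v1) for u in range(u0,u1) if p["depth"][v,u]>0])
for n,P in(("top",p),("side",q)):
  e=[proj(P,np.array([.556+a,.229+b,c])) for a in(-.07,.07) for b in(-.07,.07) for c in(0,.16)]
  e=np.array(e);b=(*e.min(0).astype(int),*e.max(0).astype(int))
  c=cloud(P,*b);c=c[np.hypot(c[:,0]-.556,c[:,1]-.229)<.06]
  for z0,z1 in((.03,.07),(.09,.13),(.135,.16)):
    m=c[(c[:,2]>z0)&(c[:,2]<z1)]
    if len(m)>2:print(n,z0,len(m),m.mean(0),(m.min(0)+m.max(0))/2,m[:,2].max(),np.degrees(np.arctan2(*np.linalg.eigh(np.cov(m[:,:2].T))[1][::-1,1])))
  print([(np.round(d["uv"],1),round(d["conf"],2)) for d in env.spot_point("basket_eye",P)][:3])
save(q,"s2.png",(170,100,420,300),3)
E
```

```text
top 0.03 159 [0.557 0.226 0.046] [0.556 0.229 0.049] 0.06861298346271516 -144.4452566858774
top 0.09 27 [0.552 0.227 0.11 ] [0.553 0.229 0.11 ] 0.12996089181157622 64.19191419437078
top 0.135 54 [0.556 0.229 0.146] [0.556 0.229 0.145] 0.15248514397915636 60.03060903708599
[(array([235.2, 154.2]), 0.82), (array([241.5, 161. ]), 0.19)]
side 0.03 148 [0.542 0.228 0.043] [0.559 0.232 0.05 ] 0.06975475464383074 117.43340832314314
side 0.135 7 [0.573 0.251 0.149] [0.574 0.25  0.149] 0.15153899137153226 160.25098391334916
[(array([230.1, 217.8]), 0.89)]
```

View pics/s2.png

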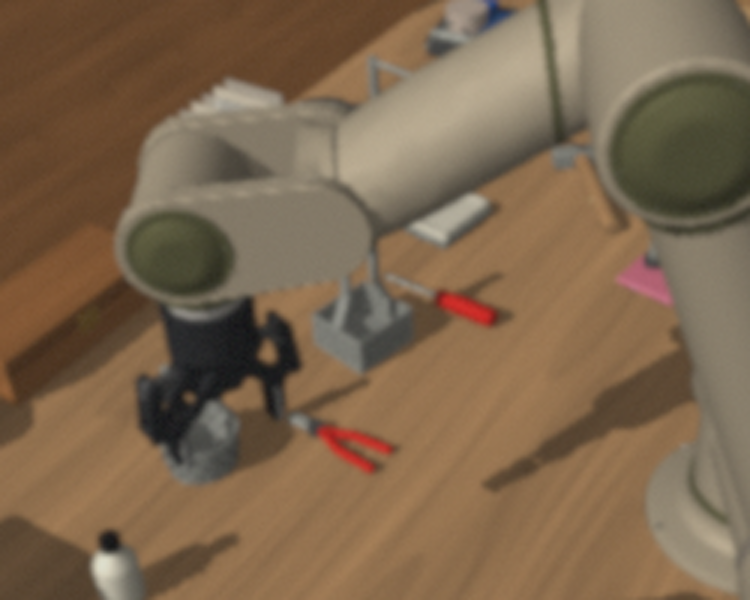

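The side view (crop centre 205,445) shows the basket where the top view put it: centre (0.556,0.229), bar top at about 0.149, clear space around it. Next I move over it and turn.

>>> {"name": "servo_tool", "arguments": {
  "deltas": "1 -28 -9.3 0 0 0 0;1 -28 -9.3 0 0 0 0;1 -28 -9.3 0 0 0 0;1 -28 -9.3 0 0 0 0;1 -28 -9.3 0 0 0 0;1 -28 -9.3 0 0 0 0;1 -28 -9.3 0 0 0 0;1 -28 -9.3 0 0 0 0"
}}

```text
time_s: 2.53
position: [0.5554, 0.2301, 0.2314]
tool_rot: [[-0.944, 0.329, -0.0], [0.329, 0.944, 0.0], [0.0, 0.0, -1.0]]
ft_force: [-0.7, -0.5, 0.2]
grip_width: 0.0853
gripper_force: 0.0
```

>>> {"name": "servo_tool", "arguments": {
  "deltas": "1 0 0 0 0 0 0.09;1 0 0 0 0 0 0.088;1 0 0 0 0 0 0;1 0 0 0 0 0 0"
}}

```text
time_s: 2.87
position: [0.5546, 0.2308, 0.2314]
tool_rot: [[-0.872, 0.489, -0.0], [0.489, 0.872, 0.0], [0.0, 0.0, -1.0]]
ft_force: [0.1, -0.1, 0.8]
grip_width: 0.0852
gripper_force: 0.0
```

>>> {"name": "servo_tool", "arguments": {
  "deltas": "1 -2 -1 0 0 0 0;1 0 0 20 0 0 0;1 0 0 20 0 0 0;1 0 0 20 0 0 0;1 0 0 20 0 0 0;1 0 0 20 0 0 0;1 0 0 20 0 0 0;1 0 0 0 0 0 0"
}}

```text
time_s: 3.53
position: [0.5544, 0.228, 0.1078]
tool_rot: [[-0.872, 0.49, -0.007], [0.49, 0.872, -0.001], [0.005, -0.004, -1.0]]
ft_force: [-1.1, -0.2, -0.3]
grip_width: 0.0853
gripper_force: 0.0
```

>>> {"name": "servo_tool", "arguments": {
  "deltas": "0 0 0 0 0 0 0;0 0 0 0 0 0 0;0 0 0 0 0 0 0;0 0 0 0 0 0 0;0 0 0 0 0 0 0;0 0 0 0 0 0 0;0 0 0 0 0 0 0;0 0 0 0 0 0 0",
  "newtons": 40
}}

```text
time_s: 4.2
position: [0.5574, 0.2285, 0.1132]
tool_rot: [[-0.871, 0.492, 0.004], [0.492, 0.871, 0.001], [-0.003, 0.003, -1.0]]
ft_force: [0.3, 3.2, 7.1]
grip_width: 0.0514
gripper_force: 42.4
```

Gripped at 51 mm, as expected. Lift.

>>> {"name": "servo_tool", "arguments": {
  "deltas": "0 0 0 -5 0 0 0;0 0 0 -15 0 0 0;0 0 0 -25 0 0 0;0 0 0 -30 0 0 0;0 0 0 -30 0 0 0;0 0 0 -30 0 0 0;0 0 0 -30 0 0 0;0 0 0 -15 0 0 0"
}}

```text
time_s: 4.87
position: [0.5564, 0.2279, 0.2952]
tool_rot: [[-0.87, 0.492, 0.004], [0.492, 0.87, 0.0], [-0.003, 0.002, -1.0]]
ft_force: [0.4, 0.1, -2.3]
grip_width: 0.0515
gripper_force: 42.8
```

```bash
python3 - <<'E'
from h import *
np.set_printoptions(precision=4,suppress=True)
q=env.get_image("side");p=env.get_image("top");o=env.observe()
print(o["position"],o["tool_rot"],o["ft_force"],o["grip_width"],o["q"])
a=p["img"][100:200,190:310];b=q["img"][120:270,150:330]
r=lambda a:cv2.resize(a[...,::-1],(400,400*a.shape[0]//a.shape[1]),interpolation=cv2.INTER_CUBIC)[:333]
cv2.imwrite("pics/l.png",np.hstack([r(a),r(b)]))
E
```

```text
[0.5568 0.228  0.2941] [[-0.8704  0.4923  0.0048]
 [ 0.4923  0.8704  0.0006]
 [-0.0039  0.0029 -1.    ]] [ 0.0077  0.144  -4.1624] 0.05163743920330085 [ 11.0102  25.2242  58.5529  -0.0169  95.9432 -49.4978]
```

View pics/l.png

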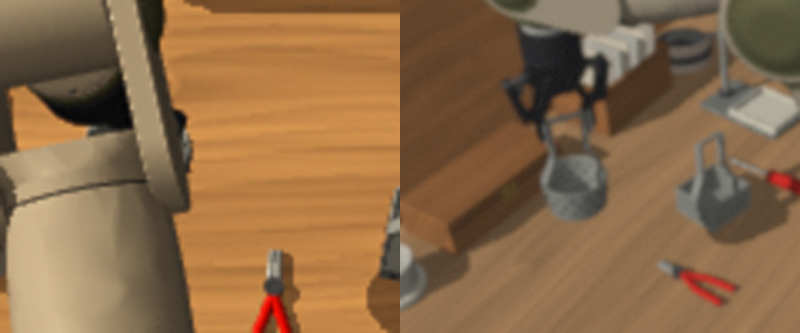

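The basket hangs upright in the gripper (side crop centre 575,185), and the bench below is clear. I carry it high toward the hook's free end.

>>> {"name": "servo_tool", "arguments": {
  "deltas": "0 -3.2 -8 0 0 0 0;0 -6.5 -16 0 0 0 0;0 -9.7 -24 0 0 0 0;0 -9.7 -24 0 0 0 0;0 -9.7 -24 0 0 0 0;0 -9.7 -24 0 0 0 0;0 -9.7 -24 0 0 0 0;0 -9.7 -24 0 0 0 0"
}}

```text
time_s: 5.63
position: [0.5314, 0.0467, 0.2891]
tool_rot: [[-0.87, 0.493, -0.005], [0.493, 0.87, 0.0], [0.004, -0.002, -1.0]]
ft_force: [0.1, 1.2, -3.2]
grip_width: 0.0514
gripper_force: 42.8
```

>>> {"name": "servo_tool", "arguments": {
  "deltas": "0 -9.7 -24 0 0 0 0;0 -9.7 -24 0 0 0 0;0 -9.7 -24 0 0 0 0;0 -9.7 -24 0 0 0 0;0 -9.7 -24 0 0 0 0;0 -9.7 -24 0 0 0 0;0 -9.7 -24 0 0 0 0;0 -9.7 -24 0 0 0 0"
}}

```text
time_s: 6.3
position: [0.5043, -0.1583, 0.2891]
tool_rot: [[-0.87, 0.493, -0.004], [0.493, 0.87, 0.002], [0.005, -0.0, -1.0]]
ft_force: [1.1, 0.2, -2.6]
grip_width: 0.0516
gripper_force: 42.8
```

>>> {"name": "servo_tool", "arguments": {
  "deltas": "0 -9.7 -24 0 0 0 0;0 -9.7 -24 0 0 0 0;0 -9.7 -24 0 0 0 0;0 -9.7 -24 0 0 0 0;0 -6.5 -16 0 0 0 0;0 -4 -10 0 0 0 0;0 -3.2 -8 0 0 0 0;0 0 0 0 0 0 0"
}}

```text
time_s: 6.97
position: [0.4868, -0.2969, 0.2901]
tool_rot: [[-0.87, 0.493, -0.002], [0.493, 0.87, 0.001], [0.002, 0.0, -1.0]]
ft_force: [0.6, 0.2, -3.4]
grip_width: 0.0513
gripper_force: 42.9
```

>>> {"name": "servo_tool", "arguments": {
  "deltas": "0 0 0 0 0 0 -0.05;0 0 0 0 0 0 -0.08;0 0 0 0 0 0 -0.08;0 0 0 0 0 0 -0.08;0 0 0 0 0 0 -0.06;0 0 0 0 0 0 -0.043;0 0 0 0 0 0 0;0 0 0 0 0 0 0"
}}

```text
time_s: 7.63
position: [0.4876, -0.295, 0.2912]
tool_rot: [[-0.993, 0.122, -0.0], [0.122, 0.993, 0.001], [0.0, 0.0, -1.0]]
ft_force: [0.1, -0.1, -3.6]
grip_width: 0.0514
gripper_force: 43.0
```

```bash
python3 - <<'E'
from h import *
np.set_printoptions(precision=4,suppress=True)
q=env.get_image("side");p=env.get_image("top");o=env.observe()
print(o["position"],o["tool_rot"],o["ft_force"],o["grip_width"],o["q"])
for n,P in(("top",p),("side",q)):
    for k in("basket_eye","hook_tip","hook_seat"):print(n,k,[(np.round(d["uv"],1),round(d["conf"],2)) for d in env.spot_point(k,P)][:3])
    print("expect tip",proj(P,[.537,-.303,.233]),"seat",proj(P,[.572,-.306,.215]))
a=p["img"][80:230,340:520];b=q["img"][80:180,260:380]
r=lambda a:cv2.resize(a[...,::-1],(400,333),interpolation=cv2.INTER_CUBIC)
cv2.imwrite("pics/m.png",np.hstack([r(a),r(b)]))
E
```

```text
[ 0.4875 -0.2954  0.2912] [[-0.9925  0.1221 -0.0002]
 [ 0.1221  0.9925  0.0003]
 [ 0.0002  0.0002 -1.    ]] [-0.1066  0.3924 -2.7394] 0.05155192925475562 [ -43.1127   21.98     64.2039    0.0024   93.8352 -126.0992]
top basket_eye []
top hook_tip [(array([432.2, 293.3]), 0.96), (array([414.3, 146.4]), 0.85)]
top hook_seat [(array([415.7, 138. ]), 0.89), (array([431.8, 280.5]), 0.76)]
expect tip [416.519  146.6445] seat [415.0469 136.6248]
side basket_eye []
side hook_tip [(array([320.9, 123.3]), 0.76), (array([426.7, 150.4]), 0.63)]
side hook_seat [(array([418.6, 155. ]), 0.74), (array([315.9, 123.1]), 0.62)]
expect tip [322.6085 125.6536] seat [315.3248 127.3186]
```

View pics/m.png

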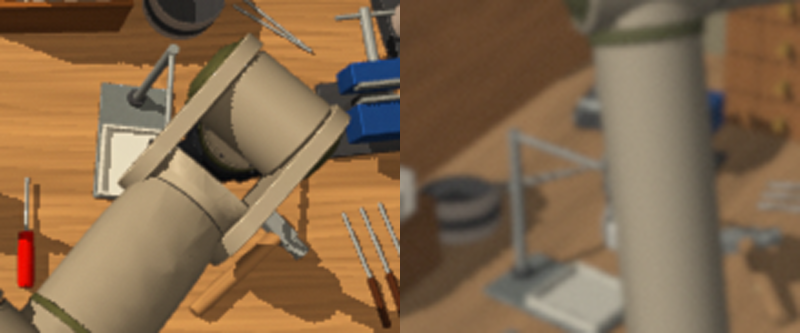

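The view of the handle is blocked by the arm, but the hook matches my estimates within about 2 px (tip at 416,146 in the top view). Lower so the bar's underside is about 20 mm above the tip's height, then thread along the arm while watching the force.

>>> {"name": "servo_tool", "arguments": {
  "deltas": "0 0 0 8 0 0 0;0 0 0 12 0 0 0;0 0 0 14 0 0 0;0 0 0 14 0 0 0;0 0 0 12 0 0 0;0 0 0 7 0 0 0;0 0 0 0 0 0 0;0 0 0 0 0 0 0"
}}

```text
time_s: 8.7
position: [0.4875, -0.296, 0.2243]
tool_rot: [[-0.993, 0.122, -0.0], [0.122, 0.993, 0.0], [0.0, 0.0, -1.0]]
ft_force: [-0.4, -0.1, -3.1]
grip_width: 0.051
gripper_force: 43.0
```

>>> {"name": "servo_tool", "arguments": {
  "deltas": "0 -3 0 0 0 0 0;0 -6 0 0 0 0 0;0 -8 0 0 0 0 0;0 -8 0 0 0 0 0;0 -8 0 0 0 0 0;0 -8 0 0 0 0 0;0 -6 0 0 0 0 0;0 -3 0 0 0 0 0"
}}

```text
time_s: 9.37
position: [0.5381, -0.3021, 0.2241]
tool_rot: [[-0.993, 0.121, 0.0], [0.121, 0.993, 0.0], [-0.0, 0.0, -1.0]]
ft_force: [-0.6, -0.3, -2.8]
grip_width: 0.0515
gripper_force: 43.0
```

```bash
python3 - <<'E'
from h import *
np.set_printoptions(precision=4,suppress=True)
q=env.get_image("side");p=env.get_image("top");o=env.observe()
print(o["position"],o["tool_rot"][:,0],o["ft_force"],o["grip_width"])
a=p["img"][90:190,360:480];b=q["img"][90:190,270:390]
r=lambda a:cv2.resize(a[...,::-1],(400,333),interpolation=cv2.INTER_CUBIC)
cv2.imwrite("pics/n.png",np.hstack([r(a),r(b)]))
E
```

```text
[ 0.5375 -0.302   0.224 ] [-0.9926  0.1211  0.0003] [-0.0498  0.0968 -3.8999] 0.05142321192552295
```

View pics/n.png

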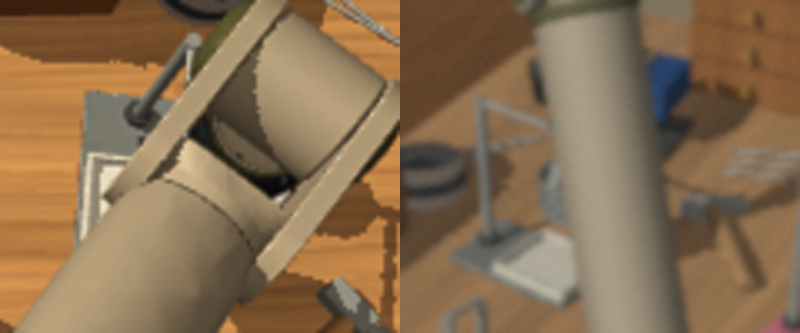

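No contact so far, and the basket wall (side crop 550,190) is under the hook arm. Continue 42 mm.

>>> {"name": "servo_tool", "arguments": {
  "deltas": "0 -3 0 0 0 0 0;0 -6 0 0 0 0 0;0 -8 0 0 0 0 0;0 -8 0 0 0 0 0;0 -8 0 0 0 0 0;0 -6 0 0 0 0 0;0 -3 0 0 0 0 0;0 0 0 0 0 0 0"
}}

```text
time_s: 10.13
position: [0.5795, -0.3072, 0.2239]
tool_rot: [[-0.993, 0.121, -0.0], [0.121, 0.993, 0.0], [0.0, 0.0, -1.0]]
ft_force: [-0.1, 0.1, -3.8]
grip_width: 0.0516
gripper_force: 43.0
```

>>> {"name": "servo_tool", "arguments": {
  "deltas": "0 0 0 4 0 0 0;0 0 0 5 0 0 0;0 0 0 5 0 0 0;0 0 0 5 0 0 0;0 0 0 5 0 0 0;0 0 0 4 0 0 0;0 0 0 2 0 0 0;0 0 0 0 0 0 0"
}}

```text
time_s: 10.8
position: [0.5786, -0.3071, 0.1937]
tool_rot: [[-0.993, 0.122, -0.001], [0.122, 0.993, 0.001], [0.001, 0.001, -1.0]]
ft_force: [1.1, -0.1, -3.1]
grip_width: 0.0515
gripper_force: 43.0
```

>>> {"name": "servo_tool", "arguments": {
  "deltas": "0 0 0 2 0 0 0;0 0 0 2 0 0 0;0 0 0 2 0 0 0;0 0 0 0 0 0 0"
}}

```text
time_s: 11.13
position: [0.5787, -0.3071, 0.1879]
tool_rot: [[-0.993, 0.122, -0.001], [0.122, 0.993, 0.0], [0.001, 0.0, -1.0]]
ft_force: [-0.3, 0.0, -3.9]
grip_width: 0.0516
gripper_force: 43.0
```

>>> {"name": "servo_tool", "arguments": {
  "deltas": "0 0 0 1 0 0 0;0 0 0 1 0 0 0;0 0 0 0 0 0 0"
}}

```text
time_s: 11.38
position: [0.5788, -0.3072, 0.1863]
tool_rot: [[-0.993, 0.122, 0.0], [0.122, 0.993, -0.0], [-0.0, -0.0, -1.0]]
ft_force: [-0.1, 0.4, -2.7]
grip_width: 0.0515
gripper_force: 43.0
```

>>> {"name": "servo_tool", "arguments": {
  "deltas": "0 0 0 1 0 0 0;0 0 0 1 0 0 0;0 0 0 0 0 0 0"
}}

```text
time_s: 11.63
position: [0.579, -0.3073, 0.1857]
tool_rot: [[-0.993, 0.121, 0.002], [0.121, 0.993, -0.001], [-0.002, -0.001, -1.0]]
ft_force: [-2.3, 1.3, 4.9]
grip_width: 0.0516
gripper_force: 43.8
```

Contact came at the expected seat height (bar underside about 0.214 m). Release.

>>> {"name": "servo_tool", "arguments": {
  "deltas": "0 0 0 -0.7 0 0 0;0.7 0 0 0 0 0 0;0.75 0 0 0 0 0 0;0.9 0 0 0 0 0 0;0.9 0 0 0 0 0 0;0.9 0 0 0 0 0 0;0.9 0 0 0 0 0 0;0.9 0 0 0 0 0 0"
}}

```text
time_s: 12.3
position: [0.5788, -0.3072, 0.185]
tool_rot: [[-0.993, 0.121, -0.0], [0.121, 0.993, 0.0], [0.0, 0.0, -1.0]]
ft_force: [0.3, -0.2, -0.5]
grip_width: 0.0772
gripper_force: 0.0
```

>>> {"name": "servo_tool", "arguments": {
  "deltas": "0.9 0 0 -4 0 0 0;0.9 0 0 -8 0 0 0;0.9 0 0 -12 0 0 0;0.9 0 0 -15 0 0 0;0.9 0 0 -20 0 0 0;0.9 0 0 -20 0 0 0;0.9 0 0 -20 0 0 0;0.9 0 0 -20 0 0 0"
}}

```text
time_s: 12.97
position: [0.5787, -0.3071, 0.3061]
tool_rot: [[-0.993, 0.121, 0.001], [0.121, 0.993, -0.001], [-0.001, -0.001, -1.0]]
ft_force: [0.5, -0.4, 0.2]
grip_width: 0.0769
gripper_force: 0.0
```

>>> {"name": "servo_tool", "arguments": {
  "deltas": "0.9 20 10 -10 0 0 0;0.9 30 20 0 0 0 0;0.9 30 20 0 0 0 0;0.9 30 20 0 0 0 0;0.9 30 20 0 0 0 0;0.9 30 20 0 0 0 0;0.9 20 10 0 0 0 0;0.9 0 0 0 0 0 0"
}}

```text
time_s: 13.63
position: [0.4022, -0.1626, 0.3159]
tool_rot: [[-0.993, 0.121, 0.002], [0.121, 0.993, -0.001], [-0.002, -0.001, -1.0]]
ft_force: [1.2, -0.4, 0.7]
grip_width: 0.077
gripper_force: 0.0
```

```bash
python3 - <<'E'
from h import *
np.set_printoptions(precision=4,suppress=True)
q=env.get_image("side");p=env.get_image("top");o=env.observe()
print(o["position"],o["ft_force"],o["time_s"])
U=[]
for n,P in(("top",p),("side",q)):
    d=env.spot_point("basket_eye",P);print(n,[(np.round(x["uv"],1),round(x["conf"],2)) for x in d][:3],proj(P,[.579,-.307,.215]))
    a=P["img"];v,u=np.mgrid[90:190,280:480];
    c=np.array([np.r_[pt(P,(x,y))] for x,y in zip(u.ravel(),v.ravel()) if P["depth"][y,x]>0])
    c=c[np.hypot(c[:,0]-.579,c[:,1]+.307)<.06]
    for z0,z1 in((.06,.135),(.217,.228)):
        m=c[(c[:,2]>z0)&(c[:,2]<z1)]
        if len(m):print(n,z0,len(m),m.min(0),m.max(0))
a=p["img"][90:190,360:480];b=q["img"][90:190,270:390]
r=lambda a:cv2.resize(a[...,::-1],(400,333),interpolation=cv2.INTER_CUBIC)
cv2.imwrite("pics/z.png",np.hstack([r(a),r(b)]))
E
```

```text
[ 0.4047 -0.1649  0.3153] [ 0.8055 -0.0676  0.234 ] 13.7333
top [(array([417.5, 135.7]), 0.67)] [415.2364 134.3031]
top 0.06 246 [ 0.5431 -0.352   0.0692] [ 0.6207 -0.2643  0.1348]
top 0.217 58 [ 0.5374 -0.335   0.2171] [ 0.6155 -0.284   0.2277]
side [(array([311.5, 124.5]), 0.56)] [313.9288 126.7865]
side 0.06 368 [ 0.5361 -0.3532  0.0733] [ 0.6272 -0.2578  0.1329]
side 0.217 32 [ 0.5419 -0.3292  0.2171] [ 0.6137 -0.2749  0.2278]
```

View pics/z.png

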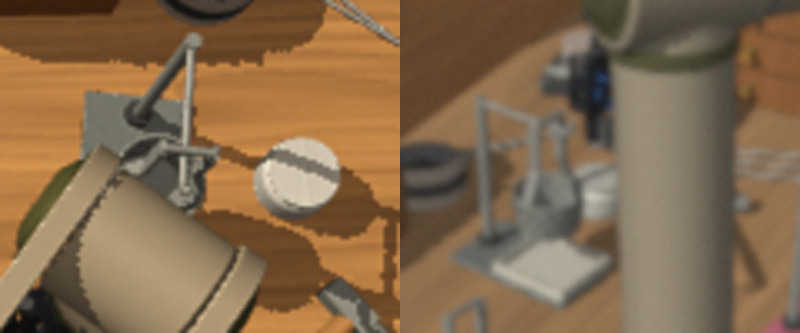

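The basket hangs level on the hook over the tray (side crop 550,195; the bar crosses the arm in the top crop at 190,155). I'll let any swing die out, then check stillness.

>>> {"name": "servo_tool", "arguments": {
  "deltas": "0.9 0 0 0 0 0 0;0.9 0 0 0 0 0 0;0.9 0 0 0 0 0 0;0.9 0 0 0 0 0 0;0.9 0 0 0 0 0 0;0.9 0 0 0 0 0 0;0.9 0 0 0 0 0 0;0.9 0 0 0 0 0 0"
}}

```text
time_s: 14.5
position: [0.4048, -0.165, 0.314]
tool_rot: [[-0.993, 0.121, -0.0], [0.121, 0.993, -0.0], [0.0, -0.0, -1.0]]
ft_force: [1.1, -0.2, -0.1]
grip_width: 0.0769
gripper_force: 0.0
```

>>> {"name": "servo_tool", "arguments": {
  "deltas": "0.9 0 0 0 0 0 0;0.9 0 0 0 0 0 0;0.9 0 0 0 0 0 0;0.9 0 0 0 0 0 0;0.9 0 0 0 0 0 0;0.9 0 0 0 0 0 0;0.9 0 0 0 0 0 0;0.9 0 0 0 0 0 0"
}}

```text
time_s: 15.17
position: [0.4048, -0.165, 0.314]
tool_rot: [[-0.993, 0.121, -0.0], [0.121, 0.993, -0.0], [0.0, -0.0, -1.0]]
ft_force: [-0.0, -1.0, 0.2]
grip_width: 0.0773
gripper_force: 0.0
```

>>> {"name": "servo_tool", "arguments": {
  "deltas": "0.9 0 0 0 0 0 0;0.9 0 0 0 0 0 0;0.9 0 0 0 0 0 0;0.9 0 0 0 0 0 0;0.9 0 0 0 0 0 0;0.9 0 0 0 0 0 0;0.9 0 0 0 0 0 0;0.9 0 0 0 0 0 0"
}}

```text
time_s: 15.83
position: [0.4048, -0.165, 0.314]
tool_rot: [[-0.993, 0.122, 0.0], [0.122, 0.993, 0.0], [-0.0, 0.0, -1.0]]
ft_force: [-0.8, 0.4, -0.2]
grip_width: 0.0769
gripper_force: 0.0
```

```bash
python3 - <<'E'
from h import *
f=[env.get_image("side")["img"][110:175,300:352].astype(np.float32).mean(2) for _ in range(12)]
s=[cv2.phaseCorrelate(f[0],x,cv2.createHanningWindow((52,65),cv2.CV_32F))[0] for x in f]
s=np.array(s);print(np.round(s,3).tolist())
print([float(abs(x-f[0]).mean().round(2)) for x in f])
E
```

```text
[[0.0, 0.0], [-0.117, -0.074], [0.115, -0.056], [0.05, 0.14], [-0.01, 0.075], [0.081, -0.07], [0.05, 0.093], [-0.044, 0.217], [-0.025, -0.005], [-0.002, 0.024], [0.026, 0.049], [0.078, -0.111]]
[0.0, 0.8899999856948853, 0.8799999952316284, 0.8700000047683716, 0.8600000143051147, 0.8700000047683716, 0.8799999952316284, 0.8799999952316284, 0.8899999856948853, 0.8899999856948853, 0.8700000047683716, 0.8899999856948853]
```

Only constant noise between frames, so the basket is still. Hand in.

```bash
python3 -c "
from rig import env
print(env.close_job())"
```

```text
the job is handed in; nothing more can be done
None
```

The round basket is hanging on the white-and-grey drip stand's hook, level and still over the tray, with the arm clear; I handed the job in at about 16 s, and the judge returned no verdict.

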